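# Build up an orifice plate joint on a pipe flange

### The job

Make up the joint on the spool's top flange ready for the mating flange: one spiral-wound gasket on the flange face, the orifice plate on it with its handle sticking out between two studs, then the other gasket on top, each lying flat and centred inside the four studs. Lower every piece onto the stack and let go, do not drop it, and leave the grease tin, blue bottle and small carton where they are.

Things in the scene. Friction and masses are not known exactly. Their poses are not given: they have to be found in the camera images.
- spool: grey steel pipe spool standing upright, fixed to the trolley; foot and top flange 165 mm across. Origin: centre of its underside, z up. Four upright studs 16 mm thick stand in the top flange on a 125 mm bolt circle at 45, 135, 225, 315 degrees from its x axis; the gaps (72 mm clear) lie along its +x, +y, -x, -y. Stud tops: 148 mm above the trolley, bevelled. Small brass plug on the rim at +x
- spool_face (a point): centre of the spool's bright machined sealing face, 100 mm above the trolley: 105 mm across, level with the rest of the flat flange top, with the open pipe bore (54 mm across, over 40 mm deep) in its middle. A circle of 109 mm just fits between the studs, so gaskets and plate go in with 2.5 mm to spare all round
- gasket_a: spiral-wound gasket, a flat rigid ring: outside diameter 104 mm, hole 60 mm (wall 22 mm wide), 7 mm thick, yellow centring ring outside, grey winding inside; about 0.12 kg. Both gaskets are alike, either may go first. Starts lying flat on the trolley. Origin: centre of the hole at mid thickness, 3.5 mm above what it lies on; z along the ring's axis
- gasket_b: spiral-wound gasket, a flat rigid ring: outside diameter 104 mm, hole 60 mm (wall 22 mm wide), 7 mm thick, yellow centring ring outside, grey winding inside; about 0.12 kg. Both gaskets are alike, either may go first. Starts lying flat on the trolley. Origin: centre of the hole at mid thickness, 3.5 mm above what it lies on; z along the ring's axis
- orifice_plate: flat metal plate 7 mm thick: disc of 104 mm with a 36 mm hole in its middle and a handle 28 mm wide that runs along its own -x to 149 mm from the disc's centre; about 0.18 kg. Starts lying flat, handle roughly towards the robot. Origin: centre of the disc at mid thickness; z up. Hold the handle's outer part, more than 82 mm from the centre so that it is beyond the flange, or the wall of the disc
- grease_tin: bystander: red grease tin, 72 mm across, 75 mm high, standing. Origin: centre of its underside
- bottle: bystander: blue bottle with a red cap, 66 mm across, 175 mm high, standing. Origin: centre of its underside
- seal_carton: bystander: small brown cardboard carton, 61 x 76 mm, 42 mm high. Origin: centre of its underside

How it is judged:
By the outcome, as a careful person would: the job done as asked, in the order asked, and still so for the second after the job is handed in, with the robot touching nothing.
It also fails if it takes over 72 s, if anything falls off the work surface, if the arm or the gripper's body presses on something with over 40 N, if the wrist force passes 120 N, or if a joint passes its speed limit or range.

### The arm

A 6-joint arm with a two-finger parallel gripper is mounted at the origin on a cart in front of the work surface, level with it; the furniture and walls round the work are solid. World frame = base frame: x ahead of the robot, y to its left, z up, the work surface at z = 0. Lengths are in m, angles in rad, forces in N, time in s.
With the tool pointing down it reaches from about 0.35 to 0.975 m from the base axis. Payload 4.9 kg.
Tool frame: the origin (TCP) lies midway between the tips of the shut fingers; the grasp point (between the pads) lies 19 mm behind it; z points along the fingers, y is the line along which they close (so a half turn about z gives the same grasp; the last joint's range is limited). The gripper opens to 85 mm and grips with 20 to 120 N. Pads are 22 mm wide; open, the fingers measure 114 mm over their backs; the gripper's body (76 mm by 85 mm) begins 54 mm behind the grasp point. The pads swing forward as they close: fully open they stand 13 mm farther back than shut.
Start: joints at [-1.332, 0.053, 1.613, -0, 1.476, -0.119], TCP at [0.219, -0.585, 0.231] pointing down, gripper open.
Joint ranges: [-3.01, 3.01], [-1.01, 2.22], [0.06, 2.58], [-1.02, 4.17], [0.09, 2.62], [-3.14, 3.14]. Speed limits (rad/s): [2.57, 2.57, 3.14, 3.14, 3.14, 3.14].

### API

Orientations are given as a rotation vector (axis times angle).
In Python, from station import ctrl gives the robot as it stands.
- The arm moves only by the tool carry_out, never from a script. Its argument "moves" is a list of rows, each an object of numbers: "x", "y", "z": the shift along the tool's x, y, z in units of 25 mm (1.0 is 25 mm); "turn": the turn about the tool's z in rad. In form: [{"x": .., "y": .., "z": .., "turn": ..}, ...]. A call has exactly 8 rows; each row shifts and turns the commanded pose from where the row before left it, along the tool's axes as they then stand; what a row does not reach is not made up. A row lasts 1/10 s, in which the tool goes at most 50 mm and 8.59 degrees, less where a joint would pass 70% of its speed; a pose out of reach is approached as far as the arm can. A call is refused whole if a number of a shift passes 1 or a number of a turn 0.15, either way. A call with a gripper value outside its range is refused whole. "grip" is the finger opening in mm, from 0 to 85.4, set as the call begins (left out, the last holds). The fingers move at their own pace and stop on an object; "newtons" is the grip in N (left out, the last holds). Time passes only in rows, so rows that do not move let the fingers close, or fill a call up. It gives the time, the measured TCP pose, the force, the opening and the grip force at its end, in the units of the state.
- ctrl.get_obs(): the state, without advancing time (a new reading comes with each control period).
- ctrl.get_image(name): name is "scene" or "top"; returns the picture (400x640x3 uint8, red, green, blue); there is no depth.
- ctrl.calibration(name): a dict with "fx", "fy", "cx", "cy" (pixels), "R" (3x3) and "t" (3): a world point X has camera coordinates R X + t. Camera axes: x right, y down, z forward; pixel columns grow to the right and rows downward; lengths in m; the calibration is good to about 2 mm. A picture is of the moment at which its call begins. calibration takes no time and is no camera call.
- ctrl.finish_job(): hands the job in; it is judged then, once.
Trained networks look in the newest picture that a camera, given by its name, has taken for a name from the list of things; names that differ only in an ending like _2 or _b are one class to them, and where a whole thing is asked for, a point or a joint stands for the part that bears it (a point fixed in the world has none). Each returns a list of dicts, best first, with "confidence" (0 to 1); they miss things now and then, are a little off and sometimes report something else, mostly with a low value. They report only what shows in the picture. A call takes as long as a camera call.
- ctrl.look_for(camera, query): "rect" ([left, top, width, height] in pixels, round what is visible of it).
- ctrl.mark_of(camera, query): "pixel" ([column, row] in pixels: a listed point, or the origin of a listed thing).
The state is a dict: "t": time; "q": joint angles; "dq": joint speeds; "effort": joint torques, N m; "tool_pos": TCP position; "tool_rot": TCP orientation; "contact_force": force on the tool from outside, world axes, zero at the start; "wrist_torque": the same for the moment, N m; "opening": finger opening in m; "grip_force": force on a finger pad.
Only numpy, scipy, OpenCV 4.12 (cv2) and the standard library are available. Lean on these libraries where they do the work, as an engineer would, in place of code of your own. Each camera call takes 0.05 s, during which the arm holds its last target. There are 200 camera calls.

## Working session

There is one attempt and no reset: what is moved stays moved. The work goes in short steps, Python scripts to look and compute and a tool call to move; the robot and the scene stay as the last step left them, time stands still between calls to the robot, and variables do not carry over. Pictures are saved under pics/ and viewed, at most 10 in all, crops included, and the job is handed in when it is done.

Besides the shell and the picture viewer there is one more tool, called after "Emit:" as name(argument=value, ...), one argument or row to a line, values as JSON. carry_out: Moves the arm, as the interface text tells. Its arguments: {"type":"object","properties":{"moves":{"type":"array"},"grip":{"type":"number"},"newtons":{"type":"number"}},"required":["moves"]}

```bash
mkdir -p pics; cat > h.py <<'E'
import numpy as np, cv2
from station import ctrl
def px(cam,uv,z):
    c=ctrl.calibration(cam);R=np.array(c["R"]);t=np.array(c["t"])
    d=R.T@np.array([(uv[0]-c["cx"])/c["fx"],(uv[1]-c["cy"])/c["fy"],1]);o=-R.T@t
    return (o+d*(z-o[2])/d[2]).round(4)
def proj(cam,X):
    c=ctrl.calibration(cam);p=np.array(c["R"])@np.array(X)+np.array(c["t"])
    return np.array([c["fx"]*p[0]/p[2]+c["cx"],c["fy"]*p[1]/p[2]+c["cy"]]).round(1)
def save(cam,name):
    im=ctrl.get_image(cam);cv2.imwrite(f"pics/{name}.png",im[:,:,::-1]);return im
E
python3 - <<'E'
from h import *
a=save("top","t0");b=save("scene","s0")
o=ctrl.get_obs();print(o["tool_pos"],o["tool_rot"],o["t"])
for n,z in [("gasket_a",.0035),("orifice_plate",.0035),("spool_face",.1),("grease_tin",0),("bottle",0),("seal_carton",0)]:
    for c in ("top","scene"):
        for r in ctrl.mark_of(c,n)[:3]: print(n,c,np.round(r["pixel"],1),round(r["confidence"],2),px(c,r["pixel"],z))
for c in("top","scene"):
    k=ctrl.calibration(c);R=np.array(k["R"]);print(c,-R.T@np.array(k["t"]),k["fx"])
E
```

```text
[ 0.21874143 -0.58486767  0.23015836] [-3.08961390e+00 -5.58666566e-01  1.66879012e-04] 0.1
gasket_a top [363.3 210.1] 0.89 [ 0.586  -0.1309  0.0035]
gasket_a top [435.1 238.5] 0.56 [ 0.4913 -0.3308  0.0035]
gasket_a scene [348.  205.2] 0.76 [ 0.5779 -0.1273  0.0035]
gasket_a scene [402.7 175.8] 0.57 [ 0.5004 -0.329   0.0035]
orifice_plate top [200.1 255.9] 0.55 [0.4793 0.343  0.0035]
orifice_plate scene [280.7 353.2] 0.85 [0.4731 0.334  0.0035]
spool_face top [274.8 211.6] 0.68 [0.5762 0.1182 0.1   ]
spool_face scene [293.4 235.7] 0.59 [0.5858 0.1192 0.1   ]
grease_tin top [230.5 173.9] 0.83 [0.7177 0.2534 0.    ]
grease_tin scene [221.5 277.3] 0.87 [0.7142 0.2514 0.    ]
bottle top [320.6 165.5] 0.76 [ 0.7289 -0.0146  0.    ]
bottle scene [277.9 210.1] 0.73 [ 0.739  -0.0091  0.    ]
seal_carton top [419.3 164.1] 0.74 [ 0.7169 -0.3088  0.    ]
seal_carton scene [335.1 156. ] 0.71 [ 0.7328 -0.3115  0.    ]
top [0.32457864 0.01499082 1.33395749] 466.60125027252326
scene [0.16214124 0.63390757 0.82282476] 417.7544056912076
```

View pics/t0.png

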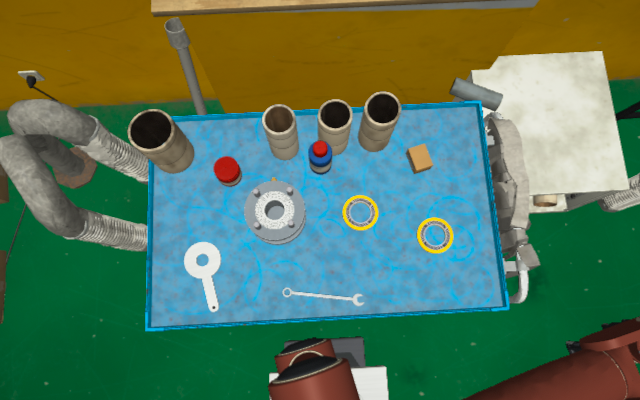

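View pics/s0.png

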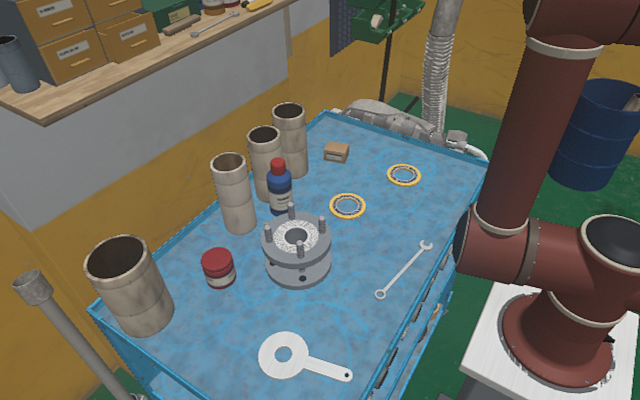

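The top view shows the gaskets at about (360,212) and (435,236), the plate disc at (202,261) with its handle end at (213,307), and the spool at (275,210) with its plug at (274,180). The networks agree with this. Next I rectify crops to measure finely.

```bash
cat >> h.py <<'E'
def ortho(cam,im,x,y,z,half=.1,s=.0005):
    # image up = +x, left = +y
    n=int(2*half/s);i=np.arange(n)
    Y,X=np.meshgrid(y+half-i*s,x+half-i*s)
    c=ctrl.calibration(cam);R=np.array(c["R"]);t=np.array(c["t"])
    P=np.stack([X,Y,np.full_like(X,z)],-1)@R.T+t
    return cv2.remap(im,(c["fx"]*P[...,0]/P[...,2]+c["cx"]).astype(np.float32),(c["fy"]*P[...,1]/P[...,2]+c["cy"]).astype(np.float32),cv2.INTER_CUBIC)
E
python3 - <<'E'
from h import *
I={c:cv2.imread(f"pics/{n}.png") for c,n in(("top","t0"),("scene","s0"))}
rows=[]
for c in I:
    a=ortho(c,I[c],.58,.12,.1);b=ortho(c,I[c],.455,.338,.007,.1)
    for k in(a,b):
        cv2.circle(k,(200,200),105 if k is a else 104,(0,0,255),1);cv2.drawMarker(k,(200,200),(0,0,255))
    if 1: cv2.circle(a,(200,200),165,(0,255,0),1)
    rows.append(np.hstack([a,b]))
m=np.vstack(rows);cv2.imwrite("pics/m0.png",cv2.resize(m,(600,600)))
for g in [(.583,-.129),(.495,-.330)]:
    for c in I:
        k=ortho(c,I[c],*g,.007,.08);h=cv2.cvtColor(k,cv2.COLOR_BGR2HSV)
        mk=cv2.inRange(h,(18,120,100),(35,255,255));cs=max(cv2.findContours(mk,0,1)[0],key=cv2.contourArea)
        e=cv2.fitEllipse(cv2.convexHull(cs));(u,v),d,_=e
        print(g,c,round(g[0]+.08-v*.0005,4),round(g[1]+.08-u*.0005,4),np.array(d)*.5)
for c in I:
    g=(.455,.338);k=ortho(c,I[c],*g,.007,.13);h=cv2.cvtColor(k,cv2.COLOR_BGR2HSV)
    mk=cv2.inRange(h,(0,0,150),(180,60,255));cs=max(cv2.findContours(mk,0,1)[0],key=cv2.contourArea)
    M=np.zeros_like(mk);cv2.drawContours(M,[cs],-1,255,-1)
    disc=cv2.morphologyEx(M,cv2.MORPH_OPEN,cv2.getStructuringElement(2,(81,81)))
    cd=max(cv2.findContours(disc,0,1)[0],key=cv2.contourArea);(u,v),d,_=cv2.fitEllipse(cd)
    hd=cv2.subtract(M,cv2.dilate(disc,np.ones((25,25))));hc=max(cv2.findContours(hd,0,1)[0],key=cv2.contourArea)
    f=lambda u,v:np.array([g[0]+.13-v*.0005,g[1]+.13-u*.0005]).round(4)
    m=cv2.moments(hc);r=cv2.minAreaRect(hc)
    hh=f(m["m10"]/m["m00"],m["m01"]/m["m00"]);D=f(u,v);w=D-hh
    print("plate",c,D,np.array(d)*.5,"handle",hh,np.array(r[1])*.5,"yaw",np.arctan2(w[1],w[0]).round(4))
E
```

```text
(0.583, -0.129) top 0.5796 -0.1203 [103.59201813 104.37680054]
(0.583, -0.129) scene 0.5784 -0.122 [102.28968811 107.25075531]
(0.495, -0.33) top 0.5014 -0.3296 [103.47941589 104.79367828]
(0.495, -0.33) scene 0.5002 -0.3318 [101.90911865 107.90322876]
plate top [0.4671 0.3363] [103.2908783  106.53433228] handle [0.3668 0.3127] [87.03488159 30.16806793] yaw 0.2311
plate scene [0.4664 0.3337] [103.759758   106.24821472] handle [0.366  0.3106] [86.82862854 31.13910484] yaw 0.2261
```

View pics/m0.png

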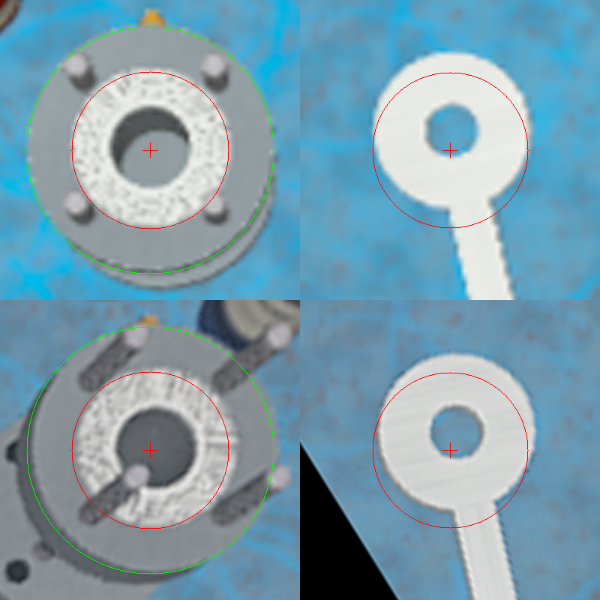

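The montage shows the spool about 2 to 4 mm from my guess, with the studs square to the world axes and the plug at +x. The plate is about 12 mm up from its circle. Now I fit the spool precisely.

```bash
python3 - <<'E'
from h import *
I={c:cv2.imread(f"pics/{n}.png") for c,n in(("top","t0"),("scene","s0"))}
for c in I:
    k=ortho(c,I[c],.58,.12,.1);f=lambda u,v,g=(.58,.12):np.array([g[0]+.1-v*.0005,g[1]+.1-u*.0005]).round(4)
    g=cv2.cvtColor(k,cv2.COLOR_BGR2GRAY);mk=cv2.inRange(g,185,255) 
    mk=cv2.morphologyEx(mk,cv2.MORPH_CLOSE,np.ones((15,15)))
    mk=cv2.morphologyEx(mk,cv2.MORPH_OPEN,np.ones((25,25)))
    cs=max(cv2.findContours(mk,0,1)[0],key=cv2.contourArea);(u,v),d,_=cv2.fitEllipse(cv2.convexHull(cs))
    print(c,"face",f(u,v),np.array(d)*.5)
    k=ortho(c,I[c],.58,.12,.148);g=cv2.GaussianBlur(cv2.cvtColor(k,cv2.COLOR_BGR2GRAY),(0,0),2).astype(np.float32)
    T=np.full((48,48),-1,np.float32);cv2.circle(T,(24,24),14,1,-1)
    pts=[]
    for sx in(1,-1):
        for sy in(1,-1):
            cx,cy=200-sy*88,200-sx*88;w=g[cy-52:cy+52,cx-52:cx+52]
            r=cv2.matchTemplate(w,T,cv2.TM_CCOEFF_NORMED);_,mx,_,l=cv2.minMaxLoc(r)
            pts.append(f(cx-52+l[0]+24,cy-52+l[1]+24));print("  stud",pts[-1],round(mx,2))
    p=np.array(pts);print(" mean",p.mean(0))
E
```

```text
top face [0.5809 0.119 ] [106.34211731 110.4933548 ]
  stud [0.626  0.1645] 0.66
  stud [0.6265 0.075 ] 0.67
  stud [0.5365 0.166 ] 0.47
  stud [0.5475 0.088 ] 0.35
 mean [0.584125 0.123375]
scene face [0.5821 0.1156] [102.77629852 104.25474548]
  stud [0.624 0.162] 0.7
  stud [0.6235 0.0735] 0.83
  stud [0.537 0.162] 0.54
  stud [0.536 0.073] 0.74
 mean [0.580125 0.117625]
```

Emit:
carry_out(
  moves=[
    {"turn": 0.15},
    {"turn": 0.15},
    {"turn": 0.058},
    {"x": 1,"y": -0.76},
    {"x": 1,"y": -0.76},
    {"x": 1,"y": -0.76},
    {"x": 1,"y": -0.76},
    {"x": 1,"y": -0.76},
  ],
  grip=48,
  newtons=60,
)

```text
validation failed for argument at $.mo...
```

Emit:
carry_out(
  moves=[
    {"x": 0.9,"y": -0.68,"z": 0.9},
    {"x": 0.9,"y": -0.68,"z": 0.9},
    {"x": 0.9,"y": -0.68,"z": 0.9},
    {"x": 0.9,"y": -0.68,"z": 0.9},
    {"x": 0.9,"y": -0.68,"z": 0.9},
    {"x": 0.9,"y": -0.68,"z": 0.9},
    {"x": 0.9,"y": -0.68,"z": 0.9},
    {},
  ],
)

```text
validation failed for argument at $.mo...
```

Emit:
carry_out(
  moves=[
    {"x": 0,"y": 0,"z": 0,"turn": 0.15},
    {"x": 0,"y": 0,"z": 0,"turn": 0.15},
    {"x": 0,"y": 0,"z": 0,"turn": 0.058},
    {"x": 1,"y": -0.76,"z": 0,"turn": 0},
    {"x": 1,"y": -0.76,"z": 0,"turn": 0},
    {"x": 1,"y": -0.76,"z": 0,"turn": 0},
    {"x": 1,"y": -0.76,"z": 0,"turn": 0},
    {"x": 1,"y": -0.76,"z": 0,"turn": 0},
  ],
  grip=48,
  newtons=60,
)

```text
t: 1.5
tool_pos: [0.3448, -0.4896, 0.2314]
tool_rot: [3.141, -0.001, 0.0]
contact_force: [0.4, -0.4, 0.2]
opening: 0.0481
grip_force: 0.0
```

Emit:
carry_out(
  moves=[
    {"x": 0.89,"y": -0.68,"z": 0.9,"turn": 0},
    {"x": 0.89,"y": -0.68,"z": 0.9,"turn": 0},
    {"x": 0.89,"y": -0.68,"z": 0.9,"turn": 0},
    {"x": 0.89,"y": -0.68,"z": 0.9,"turn": 0},
    {"x": 0.89,"y": -0.68,"z": 0.9,"turn": 0},
    {"x": 0.89,"y": -0.68,"z": 0.9,"turn": 0},
    {"x": 0.89,"y": -0.68,"z": 0.9,"turn": 0},
    {"x": 0,"y": 0,"z": 0,"turn": 0},
  ],
)

```text
t: 2.3
tool_pos: [0.4996, -0.3676, 0.0696]
tool_rot: [-3.136, -0.005, 0.007]
contact_force: [-1.0, -0.1, -0.3]
opening: 0.0478
grip_force: 0.0
```

Emit:
carry_out(
  moves=[
    {"x": 0,"y": 0,"z": 0.7,"turn": 0},
    {"x": 0,"y": 0,"z": 0.7,"turn": 0},
    {"x": 0,"y": 0,"z": 0.6,"turn": 0},
    {"x": 0,"y": 0,"z": 0.3,"turn": 0},
    {"x": 0,"y": 0,"z": 0,"turn": 0},
    {"x": 0,"y": 0,"z": 0,"turn": 0},
    {"x": 0,"y": 0,"z": 0,"turn": 0},
    {"x": 0,"y": 0,"z": 0,"turn": 0},
  ],
)

```text
t: 3.1
tool_pos: [0.5002, -0.372, 0.0174]
tool_rot: [3.14, -0.0, 0.002]
contact_force: [0.2, 0.8, -0.7]
opening: 0.0475
grip_force: 0.0
```

Emit:
carry_out(
  moves=[
    {"x": 0.02,"y": -0.05,"z": 0.3,"turn": 0},
    {"x": 0,"y": 0,"z": 0.2,"turn": 0},
    {"x": 0,"y": 0,"z": 0.13,"turn": 0},
    {"x": 0,"y": 0,"z": 0,"turn": 0},
    {"x": 0,"y": 0,"z": 0,"turn": 0},
    {"x": 0,"y": 0,"z": 0,"turn": 0},
    {"x": 0,"y": 0,"z": 0,"turn": 0},
    {"x": 0,"y": 0,"z": 0,"turn": 0},
  ],
)

```text
t: 3.9
tool_pos: [0.5003, -0.3704, 0.0008]
tool_rot: [3.141, -0.0, 0.001]
contact_force: [0.7, 0.4, -0.4]
opening: 0.0481
grip_force: 0.0
```

Emit:
carry_out(
  moves=[
    {"x": 0,"y": 0,"z": 0,"turn": 0},
    {"x": 0,"y": 0,"z": 0,"turn": 0},
    {"x": 0,"y": 0,"z": 0,"turn": 0},
    {"x": 0,"y": 0,"z": 0,"turn": 0},
    {"x": 0,"y": 0,"z": 0,"turn": 0},
    {"x": 0,"y": 0,"z": 0,"turn": 0},
    {"x": 0,"y": 0,"z": 0,"turn": 0},
    {"x": 0,"y": 0,"z": 0,"turn": 0},
  ],
  grip=10,
  newtons=60,
)

```text
t: 4.7
tool_pos: [0.5004, -0.3705, 0.0011]
tool_rot: [3.141, -0.0, 0.001]
contact_force: [-0.4, 0.4, 5.1]
opening: 0.0204
grip_force: 56.8
```

Emit:
carry_out(
  moves=[
    {"x": 0,"y": 0,"z": -0.5,"turn": 0},
    {"x": 0,"y": 0,"z": -1,"turn": 0},
    {"x": 0,"y": -0.5,"z": -1,"turn": 0},
    {"x": 0,"y": -1,"z": -1,"turn": 0},
    {"x": 0,"y": -1,"z": -1,"turn": 0},
    {"x": 0,"y": -1,"z": -1,"turn": 0},
    {"x": 0,"y": -1,"z": -1,"turn": 0},
    {"x": 0,"y": -1,"z": -1,"turn": 0},
  ],
)

```text
t: 5.5
tool_pos: [0.4997, -0.2313, 0.1888]
tool_rot: [-3.141, 0.0, 0.001]
contact_force: [-0.2, -0.0, -2.5]
opening: 0.0203
grip_force: 56.8
```

Emit:
carry_out(
  moves=[
    {"x": 0.4,"y": -1,"z": 0,"turn": 0},
    {"x": 0.4,"y": -1,"z": 0,"turn": 0},
    {"x": 0.4,"y": -1,"z": 0,"turn": 0},
    {"x": 0.4,"y": -1,"z": 0,"turn": 0},
    {"x": 0.4,"y": -1,"z": 0,"turn": 0},
    {"x": 0.4,"y": -1,"z": 0,"turn": 0},
    {"x": 0.4,"y": -1,"z": 0,"turn": 0},
    {"x": 0.4,"y": -1,"z": 0,"turn": 0},
  ],
)

```text
t: 6.3
tool_pos: [0.58, -0.0315, 0.1877]
tool_rot: [-3.141, 0.0, 0.001]
contact_force: [-0.1, -0.6, -0.9]
opening: 0.0201
grip_force: 56.8
```

Emit:
carry_out(
  moves=[
    {"x": 0,"y": -1,"z": 0,"turn": 0},
    {"x": 0,"y": -1,"z": 0,"turn": 0},
    {"x": 0,"y": -1,"z": 0,"turn": 0},
    {"x": 0,"y": -0.8,"z": 0,"turn": 0},
    {"x": 0,"y": -0.6,"z": 0,"turn": 0},
    {"x": 0,"y": 0,"z": 0,"turn": 0},
    {"x": 0,"y": 0,"z": 0,"turn": 0},
    {"x": 0,"y": 0,"z": 0,"turn": 0},
  ],
)

```text
t: 7.1
tool_pos: [0.5803, 0.0764, 0.188]
tool_rot: [3.141, -0.002, -0.0]
contact_force: [-0.4, -0.3, -1.2]
opening: 0.0203
grip_force: 56.8
```

```bash
cat >> h.py <<'E'
def ring(cam,im,g,z,half=.08):
    k=ortho(cam,im,*g,z,half);h=cv2.cvtColor(k,cv2.COLOR_RGB2HSV)
    mk=cv2.inRange(h,(18,120,80),(35,255,255));mk=cv2.morphologyEx(mk,cv2.MORPH_OPEN,np.ones((3,3)))
    cs=np.vstack([c for c in cv2.findContours(mk,0,1)[0] if cv2.contourArea(c)>60])
    hu=cv2.convexHull(cs);(u,v),d,_=cv2.fitEllipse(hu)
    return np.array([g[0]+half-v*.0005,g[1]+half-u*.0005]).round(4),(np.array(d)*.5).round(1),k
E
python3 - <<'E'
from h import *
o=ctrl.get_obs();p=o["tool_pos"];print(p.round(4),o["tool_rot"].round(3),o["t"])
K=[]
for c in("top","scene"):
    im=save(c,"h1"+c);r=ring(c,im,(p[0],p[1]+.041),p[2]+.006);print(c,r[:2],r[0]-p[:2]);K.append(r[2])
cv2.imwrite("pics/h1.png",np.hstack(K)[:,:,::-1])
E
```

```text
[0.5803 0.0764 0.188 ] [ 3.141e+00 -2.000e-03 -0.000e+00] 7.1
top (array([0.5613, 0.1073]), array([54.1, 84.4])) [-0.01895797  0.03085859]
scene (array([0.5655, 0.1015]), array([114.3, 150.2])) [-0.01475797  0.02505859]
```

View pics/h1.png

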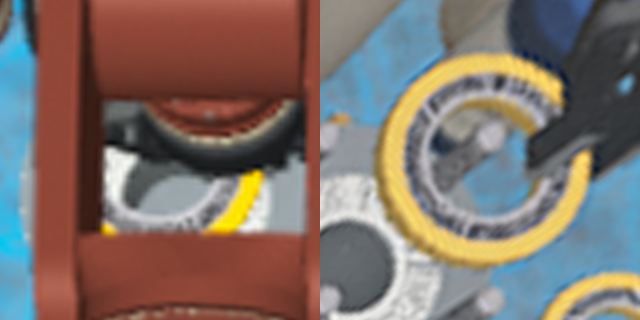

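The top view is blocked by the arm. The scene view shows the held ring centred near (167,158) in its 320 px crop, level in the gripper. Refit with the second gasket masked out.

```bash
cat >> h.py <<'E'
from scipy.optimize import least_squares
def ring2(cam,im,g,z,half=.08,r0=.052):
    # outer-edge circle of known radius from yellow mask, robust
    k=ortho(cam,im,*g,z,half);h=cv2.cvtColor(k,cv2.COLOR_RGB2HSV)
    mk=cv2.inRange(h,(18,120,80),(35,255,255));L=int(half/.0005)
    keep=np.zeros_like(mk);cv2.circle(keep,(L,L),int(.06/.0005),255,-1)
    mk=cv2.morphologyEx(mk&keep,cv2.MORPH_OPEN,np.ones((3,3)))
    hu=np.vstack(cv2.findContours(mk,0,1)[0])[:,0].astype(float)
    P=np.c_[g[0]+half-hu[:,1]*.0005,g[1]+half-hu[:,0]*.0005]
    c=np.array(g,float)
    for thr in(.012,.006,.003,.002,.002):
        q=P[abs(np.hypot(*(P-c).T)-r0)<thr]
        c=least_squares(lambda s:np.hypot(*(q-s).T)-r0,c,loss="soft_l1",f_scale=.0005).x
    return c.round(4),len(q)
E
python3 - <<'E'
from h import *
c="scene";p=np.array([.5803,.0764,.188])
im=cv2.imread("pics/h1scene.png")[:,:,::-1].copy();s0=cv2.imread("pics/s0.png")[:,:,::-1].copy()
for dz in(.005,.007): print(ring2(c,im,(p[0],p[1]+.039),p[2]+dz))
print(ring2(c,s0,(.5,-.33),.007),ring2(c,s0,(.578,-.122),.007))
E
```

```text
(array([0.5802, 0.1162]), 477)
(array([0.5791, 0.1177]), 493)
(array([ 0.5004, -0.3319]), 571) (array([ 0.5784, -0.1222]), 598)
```

Emit:
carry_out(
  moves=[
    {"x": 0.01,"y": -0.03,"z": 0,"turn": 0},
    {"x": 0,"y": 0,"z": 0.4,"turn": 0},
    {"x": 0,"y": 0,"z": 0.6,"turn": 0},
    {"x": 0,"y": 0,"z": 0.6,"turn": 0},
    {"x": 0,"y": 0,"z": 0.5,"turn": 0},
    {"x": 0,"y": 0,"z": 0.4,"turn": 0},
    {"x": 0,"y": 0,"z": 0,"turn": 0},
    {"x": 0,"y": 0,"z": 0,"turn": 0},
  ],
)

```text
t: 8.0
tool_pos: [0.5805, 0.078, 0.1253]
tool_rot: [-3.142, 0.0, 0.001]
contact_force: [0.3, -0.2, -0.9]
opening: 0.0204
grip_force: 56.8
```

Emit:
carry_out(
  moves=[
    {"x": 0,"y": 0,"z": 0.3,"turn": 0},
    {"x": 0,"y": 0,"z": 0.3,"turn": 0},
    {"x": 0,"y": 0,"z": 0.2,"turn": 0},
    {"x": 0,"y": 0,"z": 0,"turn": 0},
    {"x": 0,"y": 0,"z": 0,"turn": 0},
    {"x": 0,"y": 0,"z": 0,"turn": 0},
    {"x": 0,"y": 0,"z": 0,"turn": 0},
    {"x": 0,"y": 0,"z": 0,"turn": 0},
  ],
)

```text
t: 8.8
tool_pos: [0.5807, 0.078, 0.1059]
tool_rot: [-3.142, 0.0, -0.001]
contact_force: [-0.2, -1.2, -0.7]
opening: 0.0204
grip_force: 56.8
```

Force is free. Ring bottom is at about 0.105, so 4.5 mm remains.

Emit:
carry_out(
  moves=[
    {"x": 0,"y": 0,"z": 0.06,"turn": 0},
    {"x": 0,"y": 0,"z": 0.06,"turn": 0},
    {"x": 0,"y": 0,"z": 0.06,"turn": 0},
    {"x": 0,"y": 0,"z": 0.03,"turn": 0},
    {"x": 0,"y": 0,"z": 0,"turn": 0},
    {"x": 0,"y": 0,"z": 0,"turn": 0},
    {"x": 0,"y": 0,"z": 0,"turn": 0},
    {"x": 0,"y": 0,"z": 0,"turn": 0},
  ],
)

```text
t: 9.6
tool_pos: [0.5806, 0.078, 0.1011]
tool_rot: [3.142, -0.0, 0.0]
contact_force: [-4.0, 0.7, 4.9]
opening: 0.0203
grip_force: 57.6
```

Emit:
carry_out(
  moves=[
    {"x": 0,"y": 0,"z": 0,"turn": 0},
    {"x": 0,"y": 0,"z": 0,"turn": 0},
    {"x": 0,"y": 0,"z": 0,"turn": 0},
    {"x": 0,"y": 0,"z": 0,"turn": 0},
    {"x": 0,"y": 0,"z": -0.2,"turn": 0},
    {"x": 0,"y": 0,"z": -0.5,"turn": 0},
    {"x": 0,"y": 0,"z": -1,"turn": 0},
    {"x": 0,"y": 0,"z": -1,"turn": 0},
  ],
  grip=46,
)

```text
t: 10.4
tool_pos: [0.5804, 0.078, 0.1692]
tool_rot: [-3.142, 0.0, 0.0]
contact_force: [0.6, 0.1, 0.4]
opening: 0.0462
grip_force: 0.0
```

```bash
python3 - <<'E'
from h import *
p=ctrl.get_obs();print(p["tool_pos"].round(4),p["opening"])
im=save("scene","p1");print(ring2("scene",im,(.58,.118),.107))
cv2.imwrite("pics/p1c.png",ortho("scene",im,.58,.118,.107)[:,:,::-1])
E
```

```text
[0.5804 0.078  0.1692] 0.046168635927723106
(array([0.5805, 0.1172]), 572)
```

View pics/p1c.png

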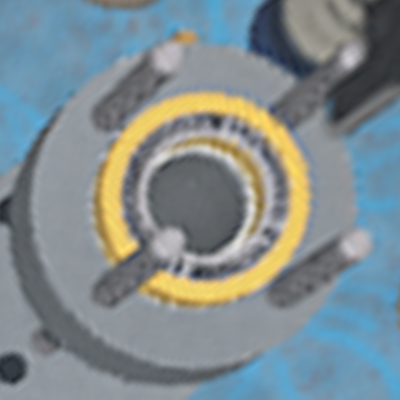

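The crop shows the first gasket flat, centred at about (203,198) between the studs. Now the plate.

Emit:
carry_out(
  moves=[
    {"x": -1,"y": -1,"z": 0,"turn": 0},
    {"x": -1,"y": -1,"z": 0,"turn": 0},
    {"x": -1,"y": -1,"z": 0,"turn": 0},
    {"x": -1,"y": -1,"z": 0,"turn": 0},
    {"x": -1,"y": -1,"z": 0,"turn": 0},
    {"x": -1,"y": -1,"z": 0,"turn": 0},
    {"x": -1,"y": -1,"z": 0,"turn": 0},
    {"x": -1,"y": -1,"z": 0,"turn": 0},
  ],
  grip=54,
)

```text
t: 11.25
tool_pos: [0.3799, 0.2791, 0.169]
tool_rot: [-3.141, 0.001, -0.003]
contact_force: [0.5, -0.5, 0.6]
opening: 0.0541
grip_force: 0.0
```

Emit:
carry_out(
  moves=[
    {"x": -0.7,"y": -0.8,"z": 0.5,"turn": 0},
    {"x": -0.3,"y": -0.4,"z": 0.8,"turn": 0},
    {"x": 0,"y": 0,"z": 0.8,"turn": -0.114},
    {"x": 0,"y": 0,"z": 0.8,"turn": -0.114},
    {"x": 0,"y": 0,"z": 0.8,"turn": 0},
    {"x": 0,"y": 0,"z": 0.5,"turn": 0},
    {"x": 0,"y": 0,"z": 0,"turn": 0},
    {"x": 0,"y": 0,"z": 0,"turn": 0},
  ],
)

```text
t: 12.05
tool_pos: [0.3561, 0.3083, 0.0636]
tool_rot: [-3.121, -0.357, -0.001]
contact_force: [0.2, -0.1, -0.4]
opening: 0.0543
grip_force: 0.0
```

Emit:
carry_out(
  moves=[
    {"x": -0.04,"y": -0.03,"z": 0.6,"turn": 0},
    {"x": 0,"y": 0,"z": 0.7,"turn": 0},
    {"x": 0,"y": 0,"z": 0.5,"turn": 0},
    {"x": 0,"y": 0,"z": 0.4,"turn": 0},
    {"x": 0,"y": 0,"z": 0.2,"turn": 0},
    {"x": 0,"y": 0,"z": 0.08,"turn": 0},
    {"x": 0,"y": 0,"z": 0,"turn": 0},
    {"x": 0,"y": 0,"z": 0,"turn": 0},
  ],
)

```text
t: 12.85
tool_pos: [0.3549, 0.3089, 0.0014]
tool_rot: [-3.121, -0.357, -0.001]
contact_force: [-0.5, 0.3, -0.1]
opening: 0.0545
grip_force: 0.0
```

Emit:
carry_out(
  moves=[
    {"x": 0,"y": 0,"z": 0,"turn": 0},
    {"x": 0,"y": 0,"z": 0,"turn": 0},
    {"x": 0,"y": 0,"z": 0,"turn": 0},
    {"x": 0,"y": 0,"z": 0,"turn": 0},
    {"x": 0,"y": 0,"z": 0,"turn": 0},
    {"x": 0,"y": 0,"z": 0,"turn": 0},
    {"x": 0,"y": 0,"z": 0,"turn": 0},
    {"x": 0,"y": 0,"z": 0,"turn": 0},
  ],
  grip=10,
  newtons=100,
)

```text
t: 13.65
tool_pos: [0.3549, 0.309, 0.0019]
tool_rot: [-3.121, -0.357, -0.001]
contact_force: [-1.3, -1.0, 5.1]
opening: 0.0243
grip_force: 98.1
```

Emit:
carry_out(
  moves=[
    {"x": 0,"y": 0,"z": -0.3,"turn": 0},
    {"x": 0,"y": 0,"z": -0.7,"turn": 0},
    {"x": 0,"y": 0,"z": -1,"turn": 0},
    {"x": 0,"y": 0,"z": -1,"turn": 0},
    {"x": 0,"y": 0,"z": -1,"turn": 0.078},
    {"x": 0,"y": 0,"z": -1,"turn": 0.075},
    {"x": 0,"y": 0,"z": -1,"turn": 0.075},
    {"x": 0,"y": 0,"z": -1,"turn": 0},
  ],
)

```text
t: 14.45
tool_pos: [0.3537, 0.3082, 0.1764]
tool_rot: [3.141, -0.002, -0.002]
contact_force: [0.6, -0.7, -1.8]
opening: 0.0241
grip_force: 98.6
```

Emit:
carry_out(
  moves=[
    {"x": 0.3,"y": 0.6,"z": -0.5,"turn": 0},
    {"x": 0.6,"y": 1,"z": -0.5,"turn": 0},
    {"x": 0.6,"y": 1,"z": 0,"turn": 0},
    {"x": 0.6,"y": 1,"z": 0,"turn": 0},
    {"x": 0.6,"y": 1,"z": 0,"turn": 0},
    {"x": 0.6,"y": 1,"z": 0,"turn": 0},
    {"x": 0.6,"y": 1,"z": 0,"turn": 0},
    {"x": 0.3,"y": 0.6,"z": 0,"turn": 0},
  ],
)

```text
t: 15.25
tool_pos: [0.4595, 0.1268, 0.2004]
tool_rot: [3.141, -0.003, -0.002]
contact_force: [-0.1, 0.4, -2.4]
opening: 0.0242
grip_force: 98.7
```

Emit:
carry_out(
  moves=[
    {"x": 0.23,"y": 0.4,"z": 0,"turn": 0},
    {"x": 0,"y": 0,"z": 0,"turn": 0},
    {"x": 0,"y": 0,"z": 0,"turn": 0},
    {"x": 0,"y": 0,"z": 0,"turn": 0},
    {"x": 0,"y": 0,"z": 0,"turn": 0},
    {"x": 0,"y": 0,"z": 0,"turn": 0},
    {"x": 0,"y": 0,"z": 0,"turn": 0},
    {"x": 0,"y": 0,"z": 0,"turn": 0},
  ],
)

```text
t: 16.05
tool_pos: [0.4651, 0.1187, 0.2008]
tool_rot: [-3.142, -0.0, -0.0]
contact_force: [0.6, 0.8, -2.2]
opening: 0.0239
grip_force: 98.7
```

```bash
cat >> h.py <<'E'
def plate(cam,im,g,z,half=.075):
    k=ortho(cam,im,*g,z,half);h=cv2.cvtColor(k,cv2.COLOR_RGB2HSV)
    mk=cv2.inRange(h,(0,0,165),(180,45,255));mk=cv2.morphologyEx(mk,cv2.MORPH_OPEN,np.ones((9,9)))
    P=max(cv2.findContours(mk,0,1)[0],key=cv2.contourArea)[:,0].astype(float)
    P=np.c_[g[0]+half-P[:,1]*.0005,g[1]+half-P[:,0]*.0005];c=np.array(g,float)
    for thr in(.015,.006,.003,.002,.002):
        q=P[abs(np.hypot(*(P-c).T)-.052)<thr]
        c=least_squares(lambda s:np.hypot(*(q-s).T)-.052,c,loss="soft_l1",f_scale=.0005).x
    return c.round(4),len(q),k
E
python3 - <<'E'
from h import *
s0=cv2.imread("pics/s0.png")[:,:,::-1].copy();print("check",plate("scene",s0,(.4664,.3337),.007)[:2])
o=ctrl.get_obs();p=o["tool_pos"];print(p.round(4),o["tool_rot"].round(3),o["t"])
im=save("scene","h2");r=plate("scene",im,(p[0]+.115,p[1]),p[2]+.006);print(r[:2])
cv2.imwrite("pics/h2c.png",ortho("scene",im,p[0]+.06,p[1],p[2]+.006,.13)[:,:,::-1])
E
```

```text
check (array([0.467 , 0.3338]), 549)
[0.4651 0.1187 0.2008] [-3.142 -0.    -0.   ] 16.05
(array([0.5778, 0.1205]), 528)
```

View pics/h2c.png

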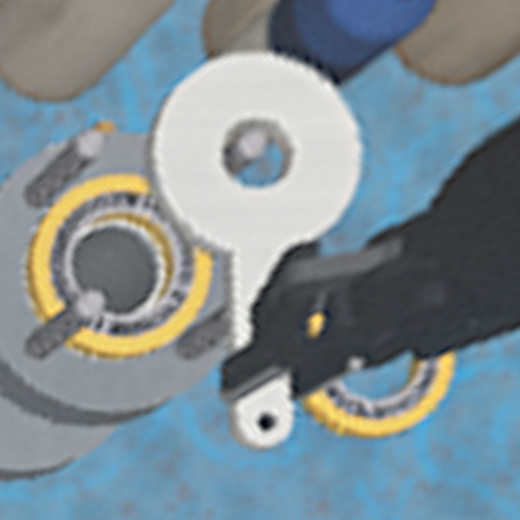

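The scene crop shows the plate held by the handle, disc centre near (257,155) and handle hole at (265,420). The offset suggests a small tilt or yaw, so I check with the top camera.

```bash
python3 - <<'E'
from h import *
t0=cv2.imread("pics/t0.png")[:,:,::-1].copy();print("check",plate("top",t0,(.467,.336),.007)[:2])
im=save("top","h2t");r=plate("top",im,(.58,.119),.206);print(r[:2])
cv2.imwrite("pics/h2tc.png",ortho("top",im,.55,.119,.206,.13)[:,:,::-1])
E
```

```text
check (array([0.4678, 0.3365]), 543)
(array([0.5819, 0.1194]), 260)
```

View pics/h2tc.png

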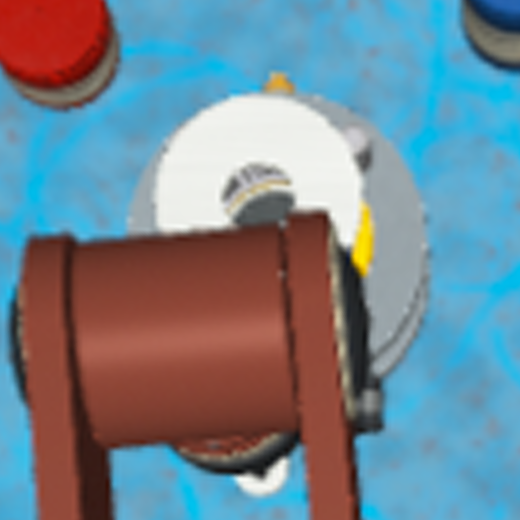

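The top view puts the plate on centre, with its disc edge clear at (160–365, 95+). The scene offset is therefore a slight nose-up tilt of about 2°. I lower in contact and ease the grip so it settles.

Emit:
carry_out(
  moves=[
    {"x": 0.015,"y": 0,"z": 0.3,"turn": 0},
    {"x": 0,"y": 0,"z": 0.6,"turn": 0},
    {"x": 0,"y": 0,"z": 0.6,"turn": 0},
    {"x": 0,"y": 0,"z": 0.6,"turn": 0},
    {"x": 0,"y": 0,"z": 0.6,"turn": 0},
    {"x": 0,"y": 0,"z": 0.4,"turn": 0},
    {"x": 0,"y": 0,"z": 0.2,"turn": 0},
    {"x": 0,"y": 0,"z": 0,"turn": 0},
  ],
)

```text
t: 16.95
tool_pos: [0.465, 0.1185, 0.1173]
tool_rot: [3.141, -0.0, -0.003]
contact_force: [-0.0, 0.3, -2.5]
opening: 0.024
grip_force: 98.7
```

Emit:
carry_out(
  moves=[
    {"x": 0,"y": 0,"z": 0.1,"turn": 0},
    {"x": 0,"y": 0,"z": 0.1,"turn": 0},
    {"x": 0,"y": 0,"z": 0.04,"turn": 0},
    {"x": 0,"y": 0,"z": 0,"turn": 0},
    {"x": 0,"y": 0,"z": 0,"turn": 0},
    {"x": 0,"y": 0,"z": 0,"turn": 0},
    {"x": 0,"y": 0,"z": 0,"turn": 0},
    {"x": 0,"y": 0,"z": 0,"turn": 0},
  ],
)

```text
t: 17.75
tool_pos: [0.4656, 0.1186, 0.1124]
tool_rot: [-3.142, 0.0, -0.0]
contact_force: [0.3, 0.4, -1.5]
opening: 0.024
grip_force: 98.7
```

Emit:
carry_out(
  moves=[
    {"x": 0,"y": 0,"z": 0.05,"turn": 0},
    {"x": 0,"y": 0,"z": 0.05,"turn": 0},
    {"x": 0,"y": 0,"z": 0.04,"turn": 0},
    {"x": 0,"y": 0,"z": 0.04,"turn": 0},
    {"x": 0,"y": 0,"z": 0,"turn": 0},
    {"x": 0,"y": 0,"z": 0,"turn": 0},
    {"x": 0,"y": 0,"z": 0,"turn": 0},
    {"x": 0,"y": 0,"z": 0,"turn": 0},
  ],
)

```text
t: 18.55
tool_pos: [0.4655, 0.1186, 0.108]
tool_rot: [3.142, -0.0, 0.0]
contact_force: [-3.4, -0.4, 2.3]
opening: 0.0239
grip_force: 99.4
```

Emit:
carry_out(
  moves=[
    {"x": 0,"y": 0,"z": 0,"turn": 0},
    {"x": 0,"y": 0,"z": 0,"turn": 0},
    {"x": 0,"y": 0,"z": 0,"turn": 0},
    {"x": 0,"y": 0,"z": 0,"turn": 0},
    {"x": 0,"y": 0,"z": 0,"turn": 0},
    {"x": 0,"y": 0,"z": 0,"turn": 0},
    {"x": 0,"y": 0,"z": 0,"turn": 0},
    {"x": 0,"y": 0,"z": 0,"turn": 0},
  ],
  newtons=20,
)

```text
t: 19.35
tool_pos: [0.4655, 0.1186, 0.1078]
tool_rot: [-3.142, 0.0, -0.0]
contact_force: [-3.6, 0.4, 2.3]
opening: 0.024
grip_force: 99.4
```

Emit:
carry_out(
  moves=[
    {"x": 0,"y": 0,"z": 0,"turn": 0},
    {"x": 0,"y": 0,"z": 0,"turn": 0},
    {"x": 0,"y": 0,"z": 0,"turn": 0},
    {"x": 0,"y": 0,"z": 0,"turn": 0},
    {"x": 0,"y": 0,"z": 0,"turn": 0},
    {"x": 0,"y": 0,"z": -0.3,"turn": 0},
    {"x": 0,"y": 0,"z": -1,"turn": 0},
    {"x": 0,"y": 0,"z": -1,"turn": 0},
  ],
  grip=50,
)

```text
t: 20.15
tool_pos: [0.465, 0.1185, 0.1658]
tool_rot: [3.141, -0.0, -0.002]
contact_force: [0.9, 1.1, 0.4]
opening: 0.0507
grip_force: 0.0
```

```bash
python3 - <<'E'
from h import *
p=ctrl.get_obs();print(p["tool_pos"].round(4),p["t"])
im=save("scene","p2");print(plate("scene",im,(.58,.118),.114)[:2])
cv2.imwrite("pics/p2c.png",ortho("scene",im,.54,.118,.114,.13)[:,:,::-1])
E
```

```text
[0.465  0.1185 0.1658] 20.15
(array([0.5828, 0.1163]), 515)
```

View pics/p2c.png

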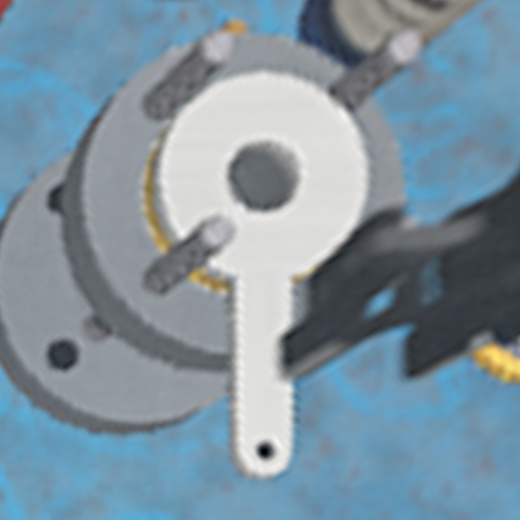

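The plate lies flat on the gasket inside the studs, disc centre at (264,175) and handle hole at (265,450), so the handle goes straight out of the -x gap. Next is the last gasket.

Emit:
carry_out(
  moves=[
    {"x": 0,"y": 0.9,"z": 0,"turn": 0},
    {"x": 0.2,"y": 1,"z": 0,"turn": 0},
    {"x": 0.5,"y": 1,"z": 0,"turn": 0},
    {"x": 0.5,"y": 1,"z": 0,"turn": 0},
    {"x": 0.5,"y": 1,"z": 0,"turn": 0},
    {"x": 0.5,"y": 1,"z": 0,"turn": 0},
    {"x": 0.5,"y": 1,"z": 0,"turn": 0},
    {"x": 0.5,"y": 1,"z": 0,"turn": 0},
  ],
  grip=48,
)

```text
t: 21.0
tool_pos: [0.5461, -0.0802, 0.1657]
tool_rot: [3.141, -0.001, 0.001]
contact_force: [0.1, 0.3, 0.4]
opening: 0.0479
grip_force: 0.0
```

Emit:
carry_out(
  moves=[
    {"x": 0.5,"y": 1,"z": 0,"turn": 0},
    {"x": 0.5,"y": 1,"z": 0.5,"turn": 0},
    {"x": 0.3,"y": 1,"z": 0.8,"turn": 0},
    {"x": 0.06,"y": 0.33,"z": 0.8,"turn": 0},
    {"x": 0,"y": 0,"z": 0.8,"turn": 0},
    {"x": 0,"y": 0,"z": 0.8,"turn": 0},
    {"x": 0,"y": 0,"z": 0.7,"turn": 0},
    {"x": 0,"y": 0,"z": 0,"turn": 0},
  ],
)

```text
t: 21.8
tool_pos: [0.5774, -0.1615, 0.0524]
tool_rot: [-3.139, 0.001, 0.008]
contact_force: [-0.3, 0.7, -0.2]
opening: 0.0483
grip_force: 0.0
```

```bash
python3 - <<'E'
from h import *
p=ctrl.get_obs();print(p["tool_pos"].round(4),p["t"])
for c in("top","scene"):
    im=save(c,"p3"+c);print(c,plate(c,im,(.58,.118),.114)[:2]);
    try: print(ring2(c,im,(.579,-.1212),.007))
    except Exception as e: print(e)
E
```

```text
[ 0.5774 -0.1615  0.0524] 21.8
top (array([0.5835, 0.1195]), 61)
(array([ 0.5795, -0.1209]), 243)
scene (array([0.5824, 0.1162]), 525)
(array([ 0.5783, -0.1222]), 592)
```

Emit:
carry_out(
  moves=[
    {"x": 0,"y": 0,"z": 0.5,"turn": 0},
    {"x": 0,"y": 0,"z": 0.5,"turn": 0},
    {"x": 0,"y": 0,"z": 0.4,"turn": 0},
    {"x": 0,"y": 0,"z": 0.2,"turn": 0},
    {"x": 0,"y": 0,"z": 0,"turn": 0},
    {"x": 0,"y": 0,"z": 0,"turn": 0},
    {"x": 0,"y": 0,"z": 0,"turn": 0},
    {"x": 0,"y": 0,"z": 0,"turn": 0},
  ],
)

```text
t: 22.7
tool_pos: [0.5799, -0.1624, 0.0159]
tool_rot: [3.141, -0.0, 0.002]
contact_force: [-0.4, -0.4, -0.3]
opening: 0.0482
grip_force: 0.0
```

Emit:
carry_out(
  moves=[
    {"x": -0.035,"y": 0,"z": 0.25,"turn": 0},
    {"x": 0,"y": 0,"z": 0.2,"turn": 0},
    {"x": 0,"y": 0,"z": 0.12,"turn": 0},
    {"x": 0,"y": 0,"z": 0,"turn": 0},
    {"x": 0,"y": 0,"z": 0,"turn": 0},
    {"x": 0,"y": 0,"z": 0,"turn": 0},
    {"x": 0,"y": 0,"z": 0,"turn": 0},
    {"x": 0,"y": 0,"z": 0,"turn": 0},
  ],
)

```text
t: 23.5
tool_pos: [0.5787, -0.1623, 0.0013]
tool_rot: [3.141, -0.0, 0.001]
contact_force: [-0.3, -0.0, -0.2]
opening: 0.0479
grip_force: 0.0
```

Emit:
carry_out(
  moves=[
    {"x": 0,"y": 0,"z": 0,"turn": 0},
    {"x": 0,"y": 0,"z": 0,"turn": 0},
    {"x": 0,"y": 0,"z": 0,"turn": 0},
    {"x": 0,"y": 0,"z": 0,"turn": 0},
    {"x": 0,"y": 0,"z": 0,"turn": 0},
    {"x": 0,"y": 0,"z": 0,"turn": 0},
    {"x": 0,"y": 0,"z": 0,"turn": 0},
    {"x": 0,"y": 0,"z": 0,"turn": 0},
  ],
  grip=10,
  newtons=60,
)

```text
t: 24.3
tool_pos: [0.5789, -0.1624, 0.0015]
tool_rot: [3.141, -0.0, 0.001]
contact_force: [-1.1, -0.2, 5.8]
opening: 0.0197
grip_force: 57.2
```

Emit:
carry_out(
  moves=[
    {"x": 0,"y": 0,"z": -0.5,"turn": 0},
    {"x": 0,"y": 0,"z": -1,"turn": 0},
    {"x": 0,"y": 0,"z": -1,"turn": 0},
    {"x": 0,"y": 0,"z": -1,"turn": 0},
    {"x": 0,"y": 0,"z": -1,"turn": 0},
    {"x": 0,"y": -0.3,"z": -1,"turn": 0},
    {"x": 0,"y": -0.6,"z": -1,"turn": 0},
    {"x": 0,"y": -0.9,"z": -1,"turn": 0},
  ],
)

```text
t: 25.1
tool_pos: [0.578, -0.1172, 0.1892]
tool_rot: [-3.141, 0.003, 0.001]
contact_force: [0.5, 1.2, -1.0]
opening: 0.0197
grip_force: 57.2
```

Emit:
carry_out(
  moves=[
    {"x": 0.07,"y": -1,"z": -0.5,"turn": 0},
    {"x": 0,"y": -1,"z": 0,"turn": 0},
    {"x": 0,"y": -1,"z": 0,"turn": 0},
    {"x": 0,"y": -1,"z": 0,"turn": 0},
    {"x": 0,"y": -1,"z": 0,"turn": 0},
    {"x": 0,"y": -1,"z": 0,"turn": 0},
    {"x": 0,"y": -1,"z": 0,"turn": 0},
    {"x": 0,"y": -0.6,"z": 0,"turn": 0},
  ],
)

```text
t: 25.9
tool_pos: [0.5797, 0.0744, 0.2007]
tool_rot: [-3.141, -0.002, 0.002]
contact_force: [-0.6, -0.1, -0.8]
opening: 0.0199
grip_force: 57.2
```

Emit:
carry_out(
  moves=[
    {"x": 0,"y": -0.22,"z": 0,"turn": 0},
    {"x": 0,"y": 0,"z": 0,"turn": 0},
    {"x": 0,"y": 0,"z": 0,"turn": 0},
    {"x": 0,"y": 0,"z": 0,"turn": 0},
    {"x": 0,"y": 0,"z": 0,"turn": 0},
    {"x": 0,"y": 0,"z": 0,"turn": 0},
    {"x": 0,"y": 0,"z": 0,"turn": 0},
    {"x": 0,"y": 0,"z": 0,"turn": 0},
  ],
)

```text
t: 26.7
tool_pos: [0.5804, 0.0781, 0.2011]
tool_rot: [-3.142, 0.001, -0.0]
contact_force: [-0.2, 0.3, 0.5]
opening: 0.0199
grip_force: 57.2
```

```bash
python3 - <<'E'
from h import *
p=ctrl.get_obs()["tool_pos"];print(p.round(4))
im=save("scene","h3");print(ring2("scene",im,(p[0],p[1]+.039),p[2]+.006),plate("scene",im,(.58,.118),.114)[:2])
E
```

```text
[0.5804 0.0781 0.2011]
(array([0.5795, 0.1196]), 454) (array([0.582 , 0.1166]), 422)
```

Emit:
carry_out(
  moves=[
    {"x": 0.01,"y": 0.01,"z": 0.3,"turn": 0},
    {"x": 0,"y": 0,"z": 0.6,"turn": 0},
    {"x": 0,"y": 0,"z": 0.6,"turn": 0},
    {"x": 0,"y": 0,"z": 0.6,"turn": 0},
    {"x": 0,"y": 0,"z": 0.5,"turn": 0},
    {"x": 0,"y": 0,"z": 0.4,"turn": 0},
    {"x": 0,"y": 0,"z": 0.15,"turn": 0},
    {"x": 0,"y": 0,"z": 0,"turn": 0},
  ],
)

```text
t: 27.55
tool_pos: [0.5803, 0.078, 0.1215]
tool_rot: [3.142, -0.0, -0.002]
contact_force: [-0.1, 0.2, -0.7]
opening: 0.0202
grip_force: 57.2
```

Emit:
carry_out(
  moves=[
    {"x": 0,"y": 0,"z": 0.05,"turn": 0},
    {"x": 0,"y": 0,"z": 0.05,"turn": 0},
    {"x": 0,"y": 0,"z": 0,"turn": 0},
    {"x": 0,"y": 0,"z": 0,"turn": 0},
    {"x": 0,"y": 0,"z": 0,"turn": 0},
    {"x": 0,"y": 0,"z": 0,"turn": 0},
    {"x": 0,"y": 0,"z": 0,"turn": 0},
    {"x": 0,"y": 0,"z": 0,"turn": 0},
  ],
)

```text
t: 28.35
tool_pos: [0.5806, 0.078, 0.1198]
tool_rot: [-3.142, 0.0, -0.0]
contact_force: [-0.3, -1.3, -0.4]
opening: 0.0203
grip_force: 57.2
```

Emit:
carry_out(
  moves=[
    {"x": 0,"y": 0,"z": 0.06,"turn": 0},
    {"x": 0,"y": 0,"z": 0.05,"turn": 0},
    {"x": 0,"y": 0,"z": 0.04,"turn": 0},
    {"x": 0,"y": 0,"z": 0.03,"turn": 0},
    {"x": 0,"y": 0,"z": 0,"turn": 0},
    {"x": 0,"y": 0,"z": 0,"turn": 0},
    {"x": 0,"y": 0,"z": 0,"turn": 0},
    {"x": 0,"y": 0,"z": 0,"turn": 0},
  ],
)

```text
t: 29.15
tool_pos: [0.5806, 0.078, 0.1156]
tool_rot: [3.142, -0.0, 0.0]
contact_force: [-1.8, -0.1, 2.4]
opening: 0.0199
grip_force: 57.6
```

Contact at the expected height. I release, lift, and check.

Emit:
carry_out(
  moves=[
    {"x": 0,"y": 0,"z": 0,"turn": 0},
    {"x": 0,"y": 0,"z": 0,"turn": 0},
    {"x": 0,"y": 0,"z": 0,"turn": 0},
    {"x": 0,"y": 0,"z": 0,"turn": 0},
    {"x": 0,"y": 0,"z": -0.2,"turn": 0},
    {"x": 0,"y": 0,"z": -0.5,"turn": 0},
    {"x": 0,"y": 0,"z": -1,"turn": 0},
    {"x": 0,"y": 0,"z": -1,"turn": 0},
  ],
  grip=46,
)

```text
t: 29.95
tool_pos: [0.5805, 0.078, 0.1842]
tool_rot: [-3.142, 0.0, 0.0]
contact_force: [0.2, -0.5, 0.7]
opening: 0.0461
grip_force: 0.0
```

Emit:
carry_out(
  moves=[
    {"x": 0,"y": 0.5,"z": -0.5,"turn": 0},
    {"x": 0,"y": 1,"z": 0,"turn": 0},
    {"x": 0,"y": 1,"z": 0,"turn": 0},
    {"x": 0,"y": 1,"z": 0,"turn": 0},
    {"x": 0,"y": 1,"z": 0,"turn": 0},
    {"x": 0,"y": 1,"z": 0,"turn": 0},
    {"x": 0,"y": 1,"z": 0,"turn": 0},
    {"x": 0,"y": 0.5,"z": 0,"turn": 0},
  ],
)

```text
t: 30.75
tool_pos: [0.5803, -0.0994, 0.1956]
tool_rot: [3.141, -0.004, 0.0]
contact_force: [0.2, 0.6, 0.3]
opening: 0.0462
grip_force: 0.0
```

```bash
python3 - <<'E'
from h import *
K=[]
for c in("top","scene"):
    im=save(c,"f"+c);print(c,ring2(c,im,(.58,.118),.121));K.append(ortho(c,im,.55,.118,.121,.1))
cv2.imwrite("pics/f.png",np.hstack(K)[:,:,::-1])
E
```

```text
top (array([0.5822, 0.1191]), 571)
scene (array([0.5808, 0.1172]), 572)
```

View pics/f.png

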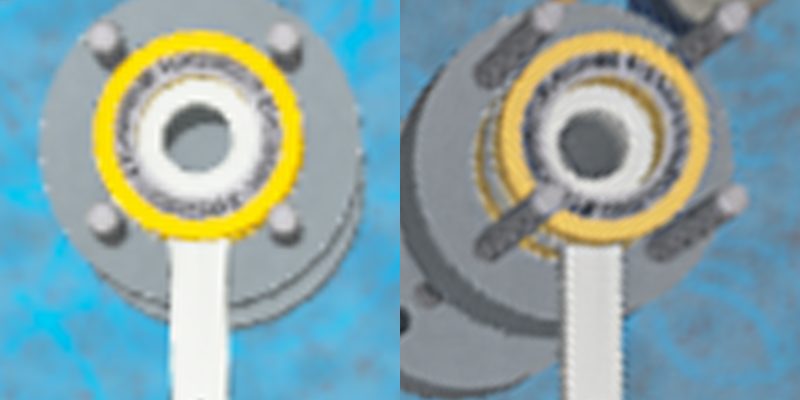

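Both views show the top gasket flat and centred between the studs (top view at about (197,136)), with the plate's handle pointing straight out of the -x gap. I hand in.

```bash
python3 -c "
from station import ctrl
print(ctrl.finish_job())"
```

```text
the job is handed in; nothing more can be done
None
```

The joint is made up and handed in at about 31 s: gasket, orifice plate with its handle out of the -x gap, gasket, all lying flat inside the studs; the plate had a slight tilt when I let go and sits about 2 mm off centre, and the tin, bottle and carton were not touched.

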